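# Turn the packing-bench turntable to bring the tape round

## Task

Turn the round turntable on the packing bench by pushing the stub handles on its rim with the fingertips, as many pushes and either way round as you like, until the roll of tape stands squarely at the front, in line with the upright pointer fin of the turntable's foot. Do not touch, lift or shift the things standing on the turntable, leave the mug and the cardboard bin where they are, and draw back when it is done.

Things in the scene. Friction and masses are not known exactly. Their poses are not given: they have to be found in the camera images.
- stand: fixed steel foot of the turntable on the bench: round plate 180 mm across, 12 mm high. Origin: on the bench under the turning axis; z up. Its own -x axis is the turntable's FRONT: a flat strip 40 mm wide, 8 mm high runs that way out to 210 mm from the axis and carries the pointer fin. The front points towards the robot, up to about 40 degrees to either side.
- fin (a point): middle of the top edge of the upright aluminium pointer fin at the front of the foot, fixed, 195 mm from the turning axis. The fin reaches from 180 to 210 mm from the axis, is 8 mm thick and its top is 37 mm above the bench.
- disc_top (a point): centre of the top face of the round plywood turntable (230 mm across, 20 mm thick, top 50 mm above the bench, thin dark rubber mat on top), on the turning axis; turns with it. Six equal stub handles stick out from its rim at 0, 60, 120, 180, 240 and 300 degrees about z from this point's +x axis. The roll of tape stands towards this point's -x axis.
- handle (a point): outer end, on the centre line, of the stub handle at 0 degrees (opposite the roll of tape). All six are level round steel bars 14 mm thick, from the rim out to 160 mm from the axis, centre line 40 mm above the bench (33 to 47 mm). Beyond the turntable's rim (115 mm) the space between and under them is free down to the bench, but for the foot's strip and fin.
- disc (a joint): angle of the turntable about the vertical axis in rad, 0 at the start, growing anticlockwise seen from above; it turns endlessly either way, with some dry friction (about 1 N at a handle keeps it turning) and stays where it is left, hardly coasting at low speed.
- roll: loose roll of brown packing tape lying flat on the turntable: a ring 76 mm across, hole 56 mm, 40 mm high; the only thing there with a hole. Origin: centre of its underside, on the mat about 70 mm from the turning axis. It rides round with the turntable by friction, like the other two things.
- tin: loose closed round steel tin, 54 mm across, 44 mm high, on the turntable about 70 mm from the axis. Origin: centre of its underside. Not to be touched.
- carton: loose small plain cardboard box, 50 x 40 mm, 38 mm high, on the turntable about 70 mm from the axis. Origin: centre of its underside. Not to be touched.
- mug: loose white mug with a handle, 80 mm across, 85 mm high, on the bench to the left of the turntable. Origin: centre of its underside. To be left alone.
- bin: loose open cardboard bin, 200 x 150 mm, 90 mm high, on the bench to the right of the turntable. Origin: centre of its underside. To be left alone.
There are look-alikes about, which are no part of the job. Several things have the shape of the roll; the one meant has the colours described above.

How it is judged:
By the outcome, as a careful person would: the job done as asked, in the order asked, and still so for the second after the job is handed in, with the robot touching nothing.
It also fails if it takes over 64 s, if anything falls off the work surface, if the arm or the gripper's body presses on something with over 40 N, if the wrist force passes 120 N, or if a joint passes its speed limit or range.

## Robot

A 7-joint arm with a two-finger parallel gripper is mounted at the origin on the work surface. World frame = base frame: x ahead of the robot, y to its left, z up, the work surface at z = 0. Lengths are in m, angles in degrees, forces in N, time in s.
With the tool pointing down it reaches from about 0.4 to 0.925 m from the base axis. Payload 5.6 kg.
Tool frame: the origin (TCP) lies at the very end of the fingers, on their centre line; the grasp point (between the pads) lies 19 mm behind it (manip.grip_point_offset is the distance from the TCP to the grasp point, in m); z points along the fingers, y is the line along which they close (so a half turn about z gives the same grasp; the last joint's range is limited). The gripper opens to 85 mm and grips with 20 to 120 N. Pads are 22 mm wide; open, the fingers measure 114 mm over their backs; the gripper's body (76 mm by 85 mm) begins 54 mm behind the grasp point. The pads swing forward as they close: fully open they stand 13 mm farther back than shut.
Start: joints at [-70.015, 26.786, -0.665, 91.828, 0.344, 61.387, -3.226], TCP at [0.248, 0.601, 0.231] pointing down, gripper open.
Joint ranges: [-144.91, 144.91], [-17.63, 115.5], [-89.93, 88.59], [15.96, 139.68], [-74.01, 254.01], [8.47, 105.57], [-167.45, 167.45]. Speed limits (degrees/s): [147.25, 147.25, 180, 180, 180, 180, 180].

## Interface

Orientations are given as [roll, pitch, yaw] about the fixed x, y, z axes, in that order (R = Rz(yaw) Ry(pitch) Rx(roll)).
In Python, from station import manip, eyes, workorder gives the robot as it stands. The module is installed in compiled form; this text tells all that it offers.
- The arm moves only by the tool play_rows, never from a script. Its arguments are lists of equal length, an entry for each row: "xyz": the shift along the world's x, y, z in m, a list of three; "dr": the turn, a rotation vector about the world's x, y, z in degrees, a list of three. A call has 1 to 5 rows; each row shifts and turns the commanded pose from where the row before left it; what a row does not reach is not made up. A row lasts 1/12 s, in which the tool goes at most 41.7 mm and 7.16 degrees, less where a joint would pass 70% of its speed; a pose out of reach is approached as far as the arm can. A call is refused whole if a number of a shift passes 0.0417 or a number of a turn 7.16, either way. A call with a gripper value outside its range is refused whole. "claw" is the opening, from -1 (shut) to 1 (fully open), set as the call begins (left out, the last holds). The fingers move at their own pace and stop on an object; "force" is the grip in N (left out, the last holds). Time passes only in rows, so rows that do not move let the fingers close. It gives the time, the measured TCP pose, the force, the opening and the grip force at its end, in the units of the state.
- manip.observe(): the state, without advancing time (a new reading comes with each control period).
- eyes.grab_frame(name): name is "side" or "top"; returns the picture (400x640x3 uint8, red, green, blue); there is no depth.
- eyes.camera_info(name): a dict with "vertical_fov" (degrees; the focal length in pixels is half the picture's height over the tangent of half this angle, whatever the lens; pixels are square), "cx", "cy" (the principal point, pixels), "k1" (the pictures are not rectified: a ray, as slopes to the right and down, at radius r is drawn at 1 + k1 r^2 times it, then the intrinsics apply), "position" and "rotation" of the camera in the world. Camera axes: x right, y down, z forward; pixel columns grow to the right and rows downward; lengths in m; the calibration is good to about 2 mm. A picture is of the moment at which its call begins. camera_info takes no time and is no camera call.
- workorder.close_job(): hands the job in; it is judged then, once.
The state is a dict: "time": time; "joint_positions": joint angles; "qd": joint speeds; "joint_efforts": joint torques, N m; "tcp_pos": TCP position; "tcp_rot": TCP orientation; "ft_force": force on the tool from outside, world axes, zero at the start; "wrist_torque": the same for the moment, N m; "opening": finger opening in m; "gripper_force": force on a finger pad.
Only numpy, scipy, OpenCV 4.12 (cv2) and the standard library are available. Lean on these libraries where they do the work, as an engineer would, in place of code of your own. Each camera call takes 0.05 s, during which the arm holds its last target. There are 200 camera calls.

## Working session

There is one attempt and no reset: what is moved stays moved. The work goes in short steps, Python scripts to look and compute and a tool call to move; the robot and the scene stay as the last step left them, time stands still between calls to the robot, and variables do not carry over. Pictures are saved under pics/ and viewed, at most 10 in all, crops included, and the job is handed in when it is done.

Besides the shell and the picture viewer there is one more tool, called after ">>>" as name(argument=value, ...), one argument or row to a line, values as JSON. play_rows: Moves the arm, as the interface text tells. Its arguments: {"type":"object","properties":{"xyz":{"type":"array"},"dr":{"type":"array"},"claw":{"type":"number"},"force":{"type":"number"}},"required":["xyz","dr"]}

```bash
mkdir -p pics; cat > h.py <<'E'
import numpy as np, cv2
from station import manip, eyes, workorder
def ray(name,u,v):
    c=eyes.camera_info(name); f=200/np.tan(np.radians(c['vertical_fov'])/2)
    d=np.array([(u-c['cx'])/f,(v-c['cy'])/f]); s=d.copy()
    for _ in range(30): s=d/(1+c['k1']*(s@s))
    return np.array(c['position']),np.array(c['rotation'])@np.array([s[0],s[1],1])
def onz(name,u,v,z):
    p,d=ray(name,u,v); return p+d*(z-p[2])/d[2]
def proj(name,P):
    c=eyes.camera_info(name); f=200/np.tan(np.radians(c['vertical_fov'])/2)
    q=np.array(c['rotation']).T@(np.array(P)-c['position']); s=q[:2]/q[2]; s=s*(1+c['k1']*(s@s))
    return f*s+[c['cx'],c['cy']]
def save(name,fn):
    im=eyes.grab_frame(name); cv2.imwrite('pics/'+fn,im[:,:,::-1]); return im
E
python3 - <<'E'
from h import *
save('top','t0.png');save('side','s0.png')
for n in('top','side'):print(eyes.camera_info(n))
print(manip.observe()['tcp_rot'],manip.observe()['tcp_pos'])
E
```

```text
{'vertical_fov': 50.82099951851746, 'cx': 328.15958055270005, 'cy': 201.30695356719673, 'k1': -0.07345769485073105, 'position': array([ 0.43950965, -0.02498322,  1.17635989]), 'rotation': array([-171.76514508,    1.33668174,  -90.90744302])}
{'vertical_fov': 43.90975212257985, 'cx': 321.03623905003707, 'cy': 195.36451040785104, 'k1': -0.1398862489052035, 'position': array([ 0.18307967, -0.89466721,  1.1584068 ]), 'rotation': array([-137.84516393,    0.31630574,  -25.51911699])}
[-1.79907049e+02  7.39233796e-03  1.57549728e+02] [0.24806298 0.60025604 0.23040545]
```

View pics/t0.png

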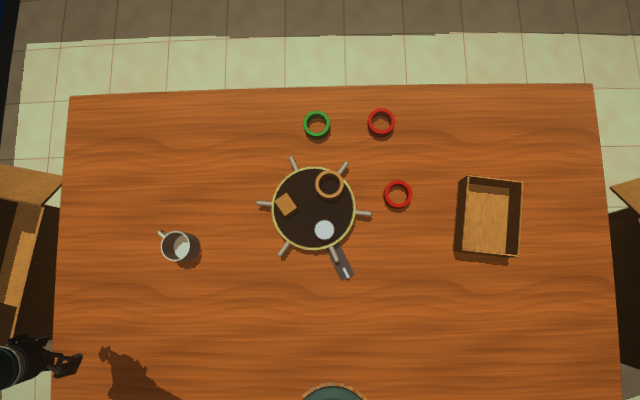

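View pics/s0.png

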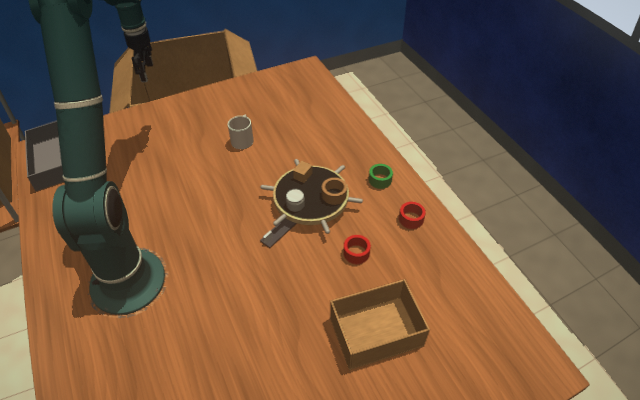

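The candidates in the top view are the brown ring on the turntable (329,184), the green ring (317,124) and the red rings (381,122) and (398,194). I choose the brown one, the only ring standing on the mat. Next I measure and take one close crop.

```bash
cat >> h.py <<'E'
from scipy.spatial.transform import Rotation as Ro
_ci=eyes.camera_info
class _E:
    grab_frame=staticmethod(eyes.grab_frame)
    @staticmethod
    def camera_info(n):
        c=dict(_ci(n)); c['rotation']=Ro.from_euler('xyz',c['rotation'],degrees=True).as_matrix(); return c
eyes=_E
E
python3 - <<'E'
from h import *
im=cv2.imread('pics/t0.png')
cr=cv2.resize(im[145:290,240:385],(580,580),interpolation=cv2.INTER_CUBIC);cv2.imwrite('pics/c0.png',cr)
print(onz('top',314,208,.05),onz('side',311,193,.05))
E
```

```text
[0.58543613 0.03724054 0.05      ] [0.58666922 0.03547886 0.05      ]
```

View pics/c0.png

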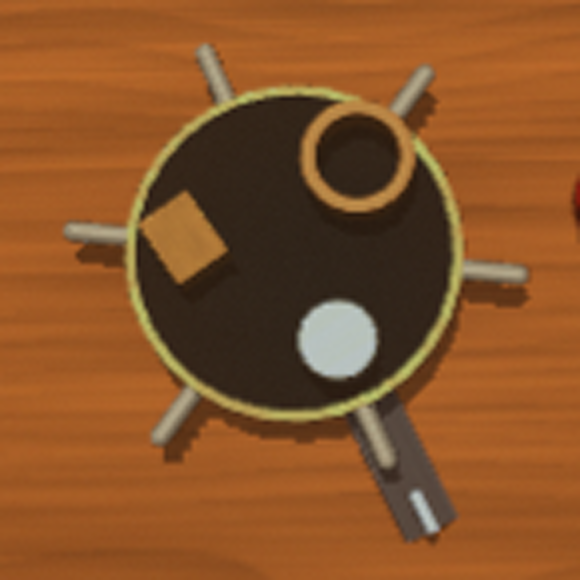

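The crop confirms the brown ring: roll at crop (358,156), i.e. top px (329,184). The fin is at crop (425,512) and the six handle ends are clearly visible. Now I turn these into positions.

```bash
cat >> h.py <<'E'
def measure(im):
    """rgb top picture -> centre, roll, handle info"""
    hsv=cv2.cvtColor(im,cv2.COLOR_RGB2HSV)
    return hsv
E
python3 - <<'E'
from h import *
px=lambda u,v:((u+.5)/4-.5+240,(v+.5)/4-.5+145)
c=onz('top',*px(295,254),.05)[:2]; print('centre',c)
def pol(p): d=p[:2]-c; return np.round([*p[:2],np.hypot(*d)*1e3,np.degrees(np.arctan2(d[1],d[0]))],3)
print('rim',[pol(onz('top',*px(*q),.05))[2] for q in((128,254),(462,254),(295,88),(295,420))])
print('fin',pol(onz('top',*px(425,512),.037)))
print('roll',pol(onz('top',*px(358,156),.09)))
for t in((205,46),(430,69),(527,273),(388,467),(154,441),(65,231)):print('h',pol(onz('top',*px(*t),.04)))
print('tin',pol(onz('top',*px(338,340),.094)),'carton',pol(onz('top',*px(185,238),.088)))
for n,P in(('mug',onz('top',178,245,.085)),('bin',onz('top',520,258,.09)),('bin',onz('top',460,180,.09)),('red',onz('top',398,194,.04))):print(n,P)
E
```

```text
centre [0.58512755 0.03893376]
rim [np.float64(113.314), np.float64(112.612), np.float64(114.646), np.float64(111.501)]
fin [ 4.11000e-01 -4.50000e-02  1.93139e+02 -1.54136e+02]
roll [ 6.4400e-01 -5.0000e-03  7.3689e+01 -3.6991e+01]
h [7.33000e-01 1.01000e-01 1.60542e+02 2.25930e+01]
h [ 7.14000e-01 -5.50000e-02  1.59261e+02 -3.62600e+01]
h [ 5.70000e-01 -1.18000e-01  1.57446e+02 -9.53480e+01]
h [ 4.42000e-01 -2.10000e-02  1.55597e+02 -1.57282e+02]
h [4.61000e-01 1.36000e-01 1.57294e+02 1.41923e+02]
h [  0.605   0.197 159.688  82.756]
tin [ 5.23000e-01  9.00000e-03  6.87140e+01 -1.54493e+02] carton [ 0.592  0.109 70.177 84.282]
mug [0.48938143 0.39475072 0.085     ]
bin [ 0.44021225 -0.49371123  0.09      ]
bin [ 0.64706013 -0.34947825  0.09      ]
red [ 0.62089949 -0.19206626  0.04      ]
```

>>> play_rows(
  xyz=[
    [0.013,-0.034,-0.006],
    [0.013,-0.034,-0.006],
    [0.013,-0.034,-0.006],
    [0.013,-0.034,-0.006],
    [0.013,-0.034,-0.006],
  ],
  dr=[
    [0,0,-1],
    [0,0,-1],
    [0,0,-1],
    [0,0,-1],
    [0,0,-1],
  ],
  claw=-1,
)

```text
time: 0.52
tcp_pos: [0.3134, 0.4288, 0.2006]
tcp_rot: [-180.0, 0.0, 152.5]
ft_force: [0.6, 0.2, 0.5]
opening: 0.0253
gripper_force: 0.0
```

>>> play_rows(
  xyz=[
    [0.013,-0.034,-0.006],
    [0.013,-0.034,-0.006],
    [0.013,-0.034,-0.006],
    [0.013,-0.034,-0.006],
    [0.013,-0.034,-0.006],
  ],
  dr=[
    [0,0,-1],
    [0,0,-1],
    [0,0,-1],
    [0,0,-1],
    [0,0,-1],
  ],
)

```text
time: 0.93
tcp_pos: [0.3783, 0.2589, 0.1709]
tcp_rot: [-180.0, -0.0, 147.5]
ft_force: [1.2, 0.1, 0.3]
opening: 0.0
gripper_force: 0.0
```

>>> play_rows(
  xyz=[
    [0.013,-0.034,-0.006],
    [0.013,-0.034,-0.006],
    [0.013,-0.034,-0.006],
    [0.013,-0.034,-0.006],
    [0,0,0],
  ],
  dr=[
    [0,0,-1],
    [0,0,-1],
    [0,0,-1],
    [0,0,-1],
    [0,0,0],
  ],
)

```text
time: 1.35
tcp_pos: [0.4315, 0.1177, 0.1465]
tcp_rot: [-179.8, 0.1, 142.9]
ft_force: [-0.2, -0.5, -0.3]
opening: -0.0002
gripper_force: 0.0
```

>>> play_rows(
  xyz=[
    [0.005,-0.0085,-0.01],
    [0.0055,-0.0085,-0.025],
    [0.0055,-0.009,-0.03],
    [0,0,-0.0275],
    [0,0,-0.02],
  ],
  dr=[
    [0,0,0],
    [0,0,0],
    [0,0,0],
    [0,0,0],
    [0,0,0],
  ],
)

```text
time: 1.77
tcp_pos: [0.4455, 0.098, 0.0328]
tcp_rot: [-179.9, -0.1, 143.5]
ft_force: [0.2, 0.2, 0.2]
opening: -0.0005
gripper_force: 0.0
```

>>> play_rows(
  xyz=[
    [0,0,0],
  ],
  dr=[
    [0,0,0],
  ],
)

```text
time: 1.85
tcp_pos: [0.4433, 0.0979, 0.0314]
tcp_rot: [-179.6, -0.2, 143.5]
ft_force: [0.6, 0.6, 0.2]
opening: 0.0001
gripper_force: 0.0
```

```bash
python3 - <<'E'
from h import *
p=manip.observe()['tcp_pos'];print(p,manip.observe()['ft_force'])
im=save('side','s1.png');cv2.imwrite('pics/s1c.png',cv2.resize(im[110:270,210:410],(800,640))[:600,:,::-1])
c=np.array([.586,.0395]);d=p[:2]-c;print('r',np.hypot(*d),'ang',np.degrees(np.arctan2(d[1],d[0])))
for a in (150,120,90,60,45,33):t=np.radians(a);print('tcp at',a,np.round(c+.148*np.array([np.cos(t),np.sin(t)]),4))
print('4deg chord mm',round(2*148*np.sin(np.radians(2)),1))
E
```

```text
[0.44332502 0.09787538 0.03143606] [0.56600932 0.55279672 0.18812705]
r 0.15415522783397295 ang 157.74810598998465
tcp at 150 [0.4578 0.1135]
tcp at 120 [0.512  0.1677]
tcp at 90 [0.586  0.1875]
tcp at 60 [0.66   0.1677]
tcp at 45 [0.6907 0.1442]
tcp at 33 [0.7101 0.1201]
4deg chord mm 10.3
```

View pics/s1c.png

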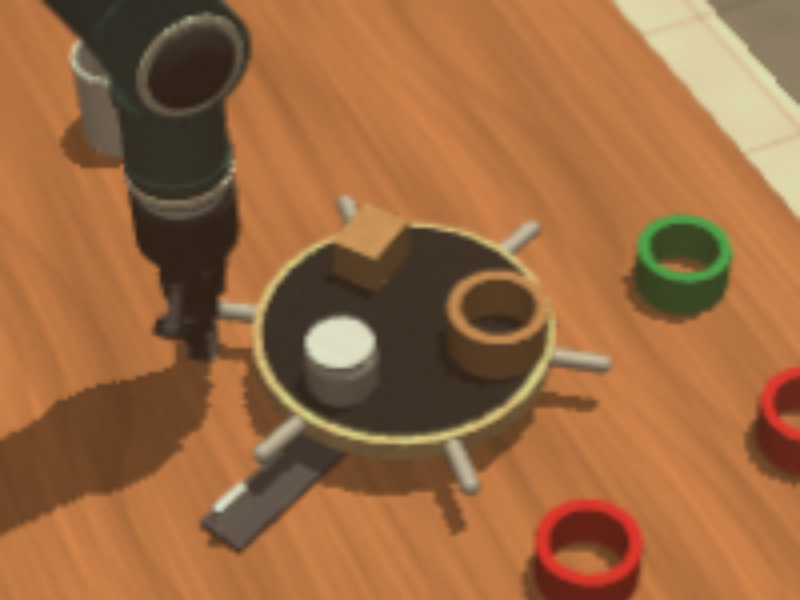

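The crop shows the shut fingers low beside the near-left handle (crop 235,312), on the robot's side, and everything else undisturbed. I now push clockwise along the arc, 15° per call, and check how it responds.

>>> play_rows(
  xyz=[
    [0.003,0.003,0],
    [0.003,0.003,0],
    [0.003,0.003,0],
    [0.003,0.003,0],
    [0.0025,0.0035,0],
  ],
  dr=[
    [0,0,0],
    [0,0,0],
    [0,0,0],
    [0,0,0],
    [0,0,0],
  ],
)

```text
time: 2.32
tcp_pos: [0.4617, 0.1149, 0.0357]
tcp_rot: [179.9, 0.1, 143.6]
ft_force: [0.1, -2.1, 1.1]
opening: -0.0001
gripper_force: 0.9
```

>>> play_rows(
  xyz=[
    [0.0045,0.0065,0],
    [0.0045,0.0065,0],
    [0.0047,0.006,0],
    [0.005,0.006,0],
    [0.005,0.0057,0],
  ],
  dr=[
    [0,0,-3],
    [0,0,-3],
    [0,0,-3],
    [0,0,-3],
    [0,0,-3],
  ],
)

```text
time: 2.73
tcp_pos: [0.4849, 0.1454, 0.0353]
tcp_rot: [180.0, 0.0, 128.4]
ft_force: [-0.5, -1.2, 0.4]
opening: -0.0004
gripper_force: 0.5
```

>>> play_rows(
  xyz=[
    [0.0056,0.0053,-0.001],
    [0.0059,0.005,-0.001],
    [0.0062,0.0047,0],
    [0.0064,0.0044,0],
    [0.0066,0.004,0],
  ],
  dr=[
    [0,0,-3],
    [0,0,-3],
    [0,0,-3],
    [0,0,-3],
    [0,0,-3],
  ],
)

```text
time: 3.15
tcp_pos: [0.5154, 0.1689, 0.0331]
tcp_rot: [-180.0, -0.0, 113.4]
ft_force: [-0.8, -1.0, 0.6]
opening: -0.0001
gripper_force: 0.5
```

>>> play_rows(
  xyz=[
    [0.0068,0.0037,0],
    [0.007,0.0033,0],
    [0.0072,0.0029,0],
    [0.0073,0.0026,0],
    [0.0074,0.0022,0],
  ],
  dr=[
    [0,0,-3],
    [0,0,-3],
    [0,0,-3],
    [0,0,-3],
    [0,0,-3],
  ],
)

```text
time: 3.57
tcp_pos: [0.551, 0.1836, 0.0331]
tcp_rot: [-180.0, -0.0, 98.4]
ft_force: [-0.4, -0.6, 0.3]
opening: -0.0003
gripper_force: 0.5
```

>>> play_rows(
  xyz=[
    [0.0075,0.0018,0],
    [0.0076,0.0014,0],
    [0.0077,0.001,0],
    [0.0077,0.0006,0],
    [0.0077,0.0002,0],
  ],
  dr=[
    [0,0,-3],
    [0,0,-3],
    [0,0,-3],
    [0,0,-3],
    [0,0,-3],
  ],
)

```text
time: 3.98
tcp_pos: [0.5891, 0.1886, 0.033]
tcp_rot: [-180.0, -0.0, 83.4]
ft_force: [-0.5, -0.5, 0.1]
opening: 0.0001
gripper_force: 0.5
```

>>> play_rows(
  xyz=[
    [0.0077,-0.0002,0],
    [0.0077,-0.0006,0],
    [0.0077,-0.001,0],
    [0.0076,-0.0014,0],
    [0.0075,-0.0018,0],
  ],
  dr=[
    [0,0,-3],
    [0,0,-3],
    [0,0,-3],
    [0,0,-3],
    [0,0,-3],
  ],
)

```text
time: 4.4
tcp_pos: [0.6272, 0.1838, 0.033]
tcp_rot: [-179.9, -0.0, 68.4]
ft_force: [-1.0, 0.0, 1.3]
opening: -0.0
gripper_force: 0.5
```

>>> play_rows(
  xyz=[
    [0.0074,-0.0022,0],
    [0.0073,-0.0026,0],
    [0.0072,-0.0029,0],
    [0.007,-0.0033,0],
    [0.0068,-0.0037,0],
  ],
  dr=[
    [0,0,-3],
    [0,0,-3],
    [0,0,-3],
    [0,0,-3],
    [0,0,-3],
  ],
)

```text
time: 4.82
tcp_pos: [0.6628, 0.1692, 0.0329]
tcp_rot: [-179.9, 0.0, 53.5]
ft_force: [-1.6, -0.0, 1.1]
opening: -0.0001
gripper_force: 0.5
```

>>> play_rows(
  xyz=[
    [0.0066,-0.004,0],
    [0.0064,-0.0044,0],
    [0.0041,-0.003,0],
    [0.002,-0.0016,0],
    [0,0,0],
  ],
  dr=[
    [0,0,-3],
    [0,0,-3],
    [0,0,-2],
    [0,0,-1],
    [0,0,0],
  ],
)

```text
time: 5.23
tcp_pos: [0.6824, 0.1555, 0.0329]
tcp_rot: [180.0, -0.0, 44.5]
ft_force: [0.6, 1.0, 0.2]
opening: -0.0002
gripper_force: 0.0
```

```bash
python3 - <<'E'
from h import *
im=save('top','t1.png')
cv2.imwrite('pics/c1.png',cv2.resize(im[145:290,240:385],(580,580),interpolation=cv2.INTER_CUBIC)[:,:,::-1])
p=manip.observe()['tcp_pos'];d=p[:2]-np.array([.586,.0395]);print(p,np.hypot(*d),np.degrees(np.arctan2(d[1],d[0])))
E
```

```text
[0.68213386 0.1557122  0.03289194] 0.15082106376720034 50.401532818270745
```

View pics/c1.png

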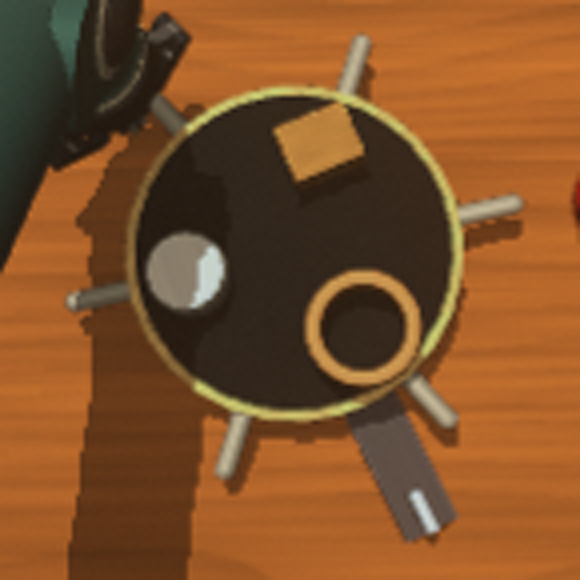

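The crop shows the roll at (363,327), short of the fin at (425,512), with the other things still in place. Now I work out the remaining angle.

```bash
cat > m.py <<'E'
from h import *
from scipy.optimize import least_squares
px=lambda u,v:((u+.5)/4-.5+240,(v+.5)/4-.5+145)
W=lambda q,z:onz('top',*px(*q),z)[:2]
def centre_rim(im):
    # yellow rim of the plywood
    h=cv2.cvtColor(im,cv2.COLOR_RGB2HSV)[145:290,240:385]
    m=((h[...,0]>23)&(h[...,0]<36)&(h[...,1]>70)&(h[...,2]>110)).astype(np.uint8)
    v,u=np.nonzero(m); P=np.array([onz('top',a+240,b+145,.05)[:2] for a,b in zip(u,v)])
    f=least_squares(lambda x:np.hypot(*(P-x[:2]).T)-x[2],[.586,.039,.114],loss='soft_l1',f_scale=.002).x
    return f,len(P)
def tips(T):
    P=np.array([W(t,.04) for t in T])
    def r(x):
        d=P-x[:2];a=np.arctan2(d[:,1],d[:,0]);k=np.round((a-x[2])/(np.pi/3));e=x[2]+k*np.pi/3
        return (P-x[:2]-x[3]*np.c_[np.cos(e),np.sin(e)]).ravel()
    a0=np.arctan2(*(P[0]-[.586,.039])[::-1])
    x=least_squares(r,[.586,.039,a0,.16]).x
    return x,np.abs(r(x)).max()
ang=lambda d:np.degrees(np.arctan2(d[1],d[0]))
E
python3 - <<'E'
from m import *
for fn,T,R in(('t0',((205,46),(430,69),(527,273),(388,467),(154,441),(65,231)),(358,156)),('t1',((362,36),(522,203),(455,427),(223,478),(68,301)),(363,327))):
    im=cv2.imread(f'pics/{fn}.png')[:,:,::-1].copy()
    x,e=tips(T);print(fn,'rim',centre_rim(im),'tips',x[:2],np.degrees(x[2])%60,x[3],e)
    c=x[:2];print(' roll',W(R,.09),ang(W(R,.09)-c),np.hypot(*(W(R,.09)-c)),'fin',W((425,512),.037),ang(W((425,512),.037)-c))
E
```

```text
t0 rim (array([0.58735532, 0.0400822 , 0.11054581]), 420) tips [0.58758675 0.03994231] 23.06360405950255 0.1582858602742479 0.0019806862862549977
 roll [ 0.64398499 -0.00540436] -38.80081864149318 0.07236769258566159 fin [ 0.41133578 -0.0453217 ] -154.18393697511993
t1 rim (array([0.58744812, 0.04028845, 0.11048796]), 317) tips [0.58716794 0.03976363] 41.60436443561936 0.15889875978335508 0.0017856400093526417
 roll [ 0.53155008 -0.00682061] -140.05122677995047 0.07254955420116874 fin [ 0.41133578 -0.0453217 ] -154.17762008077176
```

>>> play_rows(
  xyz=[
    [0.0025,-0.002,0],
    [0.0035,-0.003,0],
    [0.0035,-0.0033,0],
    [0.0035,-0.0034,0],
    [0.003,-0.0033,0],
  ],
  dr=[
    [0,0,-1],
    [0,0,-2],
    [0,0,-2],
    [0,0,-2],
    [0,0,-2],
  ],
)

```text
time: 5.7
tcp_pos: [0.6978, 0.1409, 0.0328]
tcp_rot: [-179.9, 0.0, 35.5]
ft_force: [-0.7, -0.2, -0.2]
opening: -0.0003
gripper_force: 0.4
```

>>> play_rows(
  xyz=[
    [0.003,-0.0033,0],
    [0.002,-0.0025,0],
    [0.0015,-0.002,0],
    [0.001,-0.0013,0],
    [0,0,0],
  ],
  dr=[
    [0,0,-1.5],
    [0,0,-1],
    [0,0,-1],
    [0,0,-0.5],
    [0,0,0],
  ],
)

```text
time: 6.12
tcp_pos: [0.7057, 0.1308, 0.0328]
tcp_rot: [180.0, -0.0, 31.5]
ft_force: [-0.3, 0.6, 0.9]
opening: 0.0
gripper_force: 0.0
```

```bash
python3 - <<'E'
from h import *
im=save('top','t2.png');save('side','s2.png')
a=cv2.resize(im[145:290,240:385],(580,580),interpolation=cv2.INTER_CUBIC)[:,:,::-1]
cv2.imwrite('pics/c2.png',a)
p=manip.observe()['tcp_pos'];d=p[:2]-np.array([.5874,.04]);print(p,np.hypot(*d),np.degrees(np.arctan2(d[1],d[0])),manip.observe()['ft_force'])
E
```

```text
[0.70569788 0.13115896 0.03282174] 0.14934638606513906 37.61742542218719 [ 0.49903424  0.00069128 -0.34165485]
```

View pics/c2.png

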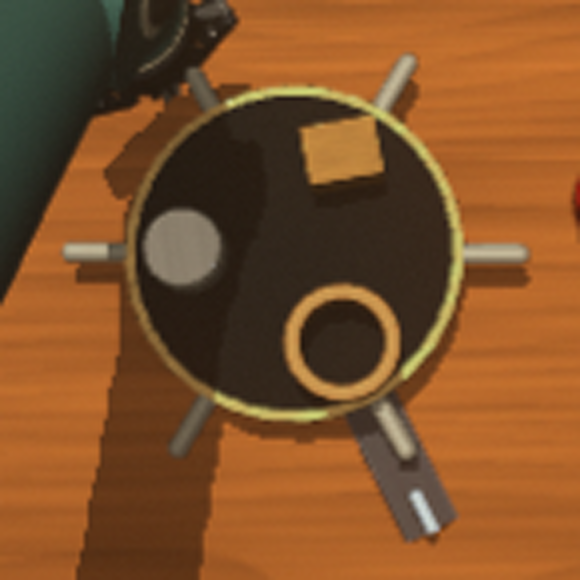

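The crop shows the roll at (343,343), the front handle tip at (411,458) and the fin at (425,512): a few degrees remain. I measure more exactly with both views.

```bash
cat >> m.py <<'E'
def roll_top(im,guess):
    h=cv2.cvtColor(im,cv2.COLOR_RGB2HSV)
    m=((h[...,0]<22)&(h[...,1]>90)&(h[...,2]>125)).astype(np.uint8)
    v,u=np.nonzero(m);P=np.array([onz('top',a,b,.09)[:2] for a,b in zip(u,v)])
    r=np.hypot(*(P-guess).T);P=P[(r>.022)&(r<.042)]
    x=least_squares(lambda x:np.hypot(*(P-x[:2]).T)-x[2],[*guess,.033],loss='soft_l1',f_scale=.002).x
    return x,len(P)
E
python3 - <<'E'
from m import *
im=cv2.imread('pics/t2.png')[:,:,::-1].copy()
x,e=tips(((412,56),(529,254),(412,460),(175,457),(63,253)));c=np.array([.5874,.04])
print('tips',x[:2],np.degrees(x[2])%60,x[3],e)
g=W((343,343),.09);print('roll manual',g,ang(g-c));f,n=roll_top(im,g);print('fit',f,n,ang(f[:2]-c))
for fn,q in(('t0',(358,156)),('t1',(363,327))):
    f,n=roll_top(cv2.imread(f'pics/{fn}.png')[:,:,::-1].copy(),W(q,.09));print(fn,f,n,ang(f[:2]-c))
for q in((415,491),(424.5,512),(433,532)):print('fin',W(q,.037),ang(W(q,.037)-c))
for q in((349,415),(389,391),(405,541),(456,518)):print('strip',W(q,.008))
s=cv2.imread('pics/s2.png')
cv2.imwrite('pics/s2c.png',cv2.resize(s[150:260,250:370],(720,660),interpolation=cv2.INTER_CUBIC)[:600])
E
```

```text
tips [0.58652029 0.0394453 ] 28.787106772397134 0.1593839618403871 0.0008464047171931055
roll manual [0.52142314 0.00626823] -152.9208542044559Traceback (most recent call last):
  File "<stdin>", line 5, in <module>
  File "m.py", line 24, in roll_top
    v,u=np.nonzero(m);P=np.array([onz('top',a,b,.09)[:2] for a,b in zip(u,v)])
                                  ~~~^^^^^^^^^^^^^^^
  File "h.py", line 9, in onz
    p,d=ray(name,u,v); return p+d*(z-p[2])/d[2]
        ~~~^^^^^^^^^^
  File "h.py", line 4, in ray
    c=eyes.camera_info(name); f=200/np.tan(np.radians(c['vertical_fov'])/2)
  File "h.py", line 22, in camera_info
    c=dict(_ci(n)); c['rotation']=Ro.from_euler('xyz',c['rotation'],degrees=True).as_matrix(); return c
           ~~~^^^
ValueError: time passes only in moves, steps and waits
```

```bash
cat >> h.py <<'E'
import functools
_E.camera_info=staticmethod(functools.lru_cache(None)(_E.camera_info))
E
python3 - <<'E'
from m import *
c=np.array([.5872,.04])
for fn,q in(('t0',(358,156)),('t1',(363,327)),('t2',(343,343))):
    f,n=roll_top(cv2.imread(f'pics/{fn}.png')[:,:,::-1].copy(),W(q,.09));print(fn,f,n,ang(f[:2]-c))
for q in((415,491),(424.5,512),(433,532)):print('fin',W(q,.037),ang(W(q,.037)-c))
for q in((349,415),(389,391),(405,541),(456,518)):print('strip',W(q,.008))
s=cv2.imread('pics/s2.png')
cv2.imwrite('pics/s2c.png',cv2.resize(s[150:250,250:370],(720,600),interpolation=cv2.INTER_CUBIC))
E
```

```text
t0 [ 0.64507787 -0.00534043  0.03351304] 291 -38.07447777168277
t1 [ 0.53129141 -0.00685559  0.03314427] 294 -140.03446947218495
t2 [0.52208256 0.00690445 0.0333035 ] 314 -153.0583189509501
fin [ 0.4253601  -0.03892255] -154.0034442790726
fin [ 0.41134123 -0.04498776] -154.2067863920656
fin [ 0.39803135 -0.05038257] -154.46207442667054
strip [0.47773984 0.00522746]
strip [ 0.49380785 -0.0226984 ]
strip [ 0.39119217 -0.03175868]
strip [ 0.40619899 -0.06697244]
```

View pics/s2c.png

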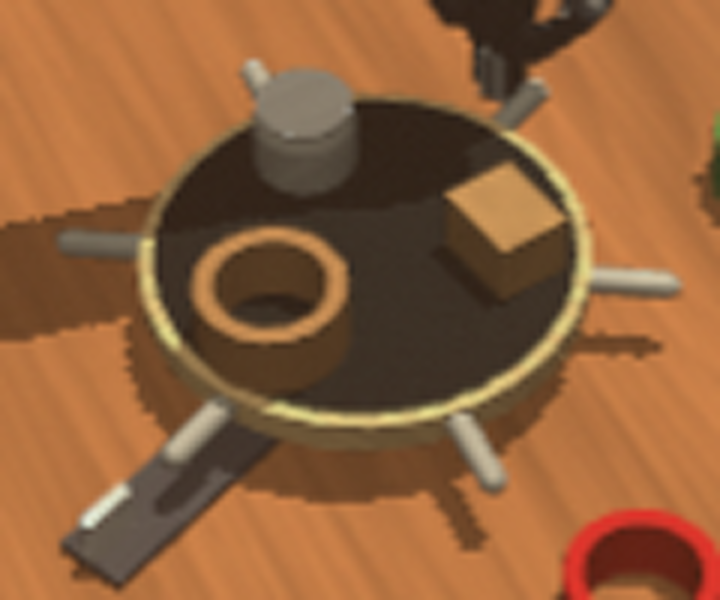

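The side crop shows the roll's top ring centred at (270,284), the fin's top edge around (106,505), and all six handles. I use it as an independent check.

```bash
python3 - <<'E'
from m import *
import m
ps=lambda u,v:((u+.5)/6-.5+250,(v+.5)/6-.5+150)
m.W=lambda q,z:onz('side',*ps(*q),z)[:2]
x,e=tips(((544,90),(678,285),(497,486),(170,452),(62,242),(253,67)));c=x[:2]
print('tips',c,np.degrees(x[2])%60,x[3],e)
P=np.array([m.W((q),.09) for q in((192,284),(348,284),(270,227),(270,342))])
print('roll edges',P,P.mean(0),ang(P[:2].mean(0)-c),ang(P[2:].mean(0)-c))
for q in((85,518),(106,503),(127,489)):w=m.W(q,.037);print('fin',w,ang(w-c),np.hypot(*(w-c)))
E
```

```text
tips [0.58914697 0.04290281] 28.24619011062184 0.15693370774878462 0.0033611834882297797
roll edges [[ 0.48880524  0.02510565]
 [ 0.55675385 -0.0077421 ]
 [ 0.53782903  0.04327811]
 [ 0.50803649 -0.02533676]] [0.52285615 0.00882623] -152.72301135965523 -152.86667883615547
fin [ 0.4008195  -0.04539188] -154.8811284929222 0.20799805397503723
fin [ 0.41314778 -0.04131837] -154.42741240847138 0.19511258793313666
fin [ 0.42534407 -0.03777924] -153.77718545016293 0.1825951363012877
```

Both views agree: the fin is at −154.3°, the roll at about −153°, so about 1.5° more clockwise is needed. A small slow push follows, then I draw back along the reverse path, up, and look again.

>>> play_rows(
  xyz=[
    [0.0008,-0.001,0],
    [0.0008,-0.001,0],
    [0.0008,-0.0011,0],
    [0.0007,-0.0011,0],
    [0,0,0],
  ],
  dr=[
    [0,0,0],
    [0,0,0],
    [0,0,0],
    [0,0,0],
    [0,0,0],
  ],
)

```text
time: 6.63
tcp_pos: [0.7088, 0.1266, 0.0328]
tcp_rot: [180.0, 0.0, 31.5]
ft_force: [-0.3, 0.5, 0.2]
opening: 0.0004
gripper_force: 0.3
```

```bash
python3 - <<'E'
from m import *
im=save('top','t3.png');s=save('side','s3.png')
c=np.array([.5872,.04])
f,n=roll_top(im,np.array([.5195,.008]));print(f,n,ang(f[:2]-c))
p=manip.observe()['tcp_pos'];print(p,ang(p[:2]-c))
a=cv2.resize(im[145:290,240:385],(580,580),interpolation=cv2.INTER_CUBIC)[:,:,::-1]
cv2.imwrite('pics/c3.png',a)
E
```

```text
[0.52059278 0.00922677 0.03335319] 313 -155.20257312884985
[0.70884638 0.12679046 0.0328332 ] 35.506537222192286
```

View pics/c3.png

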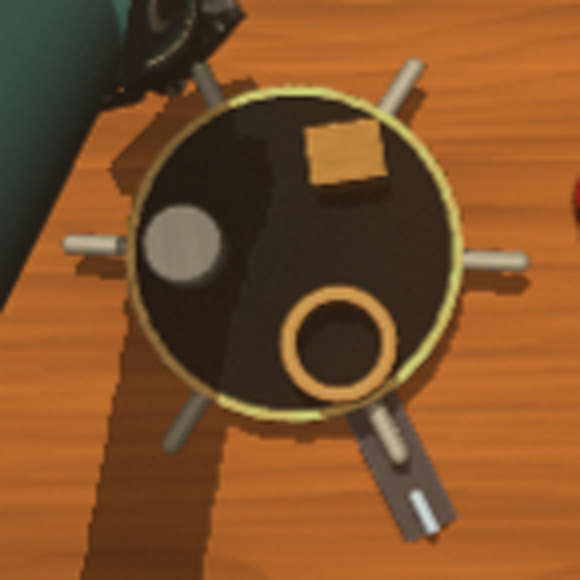

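The crop shows the roll at (339,344) on the line from the axis to the fin (425,512). By the views the roll is about −155° and the disc's own axis about −153°, either side of the fin's −154.3°. It is aligned, so I draw back: away from the handle, then up.

>>> play_rows(
  xyz=[
    [-0.004,0.006,0],
    [-0.004,0.007,0],
    [0,0.01,0.005],
    [0,0.01,0.02],
    [0,0.01,0.03],
  ],
  dr=[
    [0,0,0],
    [0,0,0],
    [0,0,0],
    [0,0,0],
    [0,0,0],
  ],
)

```text
time: 7.15
tcp_pos: [0.6982, 0.1719, 0.0856]
tcp_rot: [-179.9, 0.3, 31.6]
ft_force: [0.6, 0.3, 0.4]
opening: 0.0001
gripper_force: 0.0
```

>>> play_rows(
  xyz=[
    [0,0.005,0.035],
    [0,0.005,0.035],
    [0,0.005,0.035],
    [0,0,0.03],
    [0,0,0],
  ],
  dr=[
    [0,0,0],
    [0,0,0],
    [0,0,0],
    [0,0,0],
    [0,0,0],
  ],
)

```text
time: 7.57
tcp_pos: [0.7038, 0.1871, 0.2311]
tcp_rot: [179.8, -0.7, 31.7]
ft_force: [1.3, -0.3, 0.4]
opening: -0.0002
gripper_force: 0.0
```

>>> play_rows(
  xyz=[
    [-0.01,0.03,0.01],
    [-0.01,0.03,0.01],
    [-0.01,0.03,0.01],
    [-0.01,0.03,0],
    [0,0,0],
  ],
  dr=[
    [0,0,0],
    [0,0,0],
    [0,0,0],
    [0,0,0],
    [0,0,0],
  ],
)

```text
time: 7.98
tcp_pos: [0.6571, 0.3164, 0.2529]
tcp_rot: [-179.7, -0.1, 32.3]
ft_force: [-1.0, 2.4, -0.2]
opening: -0.0002
gripper_force: 0.0
```

```bash
python3 - <<'E'
from m import *
im=save('top','t4.png');s=save('side','s4.png')
c=np.array([.5872,.04])
f,n=roll_top(im,np.array([.5195,.008]));print(f,n,ang(f[:2]-c),centre_rim(im))
x,e=tips(((418,62),(529,261),(402,463),(169,450),(62,243)));print('t3 tips',x,np.degrees(x[2])%60,e)
print(manip.observe()['tcp_pos'])
cv2.imwrite('pics/s4c.png',cv2.resize(s[150:250,250:370],(720,600),interpolation=cv2.INTER_CUBIC)[:,:,::-1])
E
```

```text
[0.52062553 0.00923474 0.03333671] 314 -155.19749084251836 (array([0.58754155, 0.04011851, 0.11036652]), 434)
t3 tips [ 0.58710024  0.03984307 -0.58264289  0.15877648] 26.617021481063247 0.0013960464212642298
[0.65915347 0.30870006 0.25255477]
```

View pics/s4c.png

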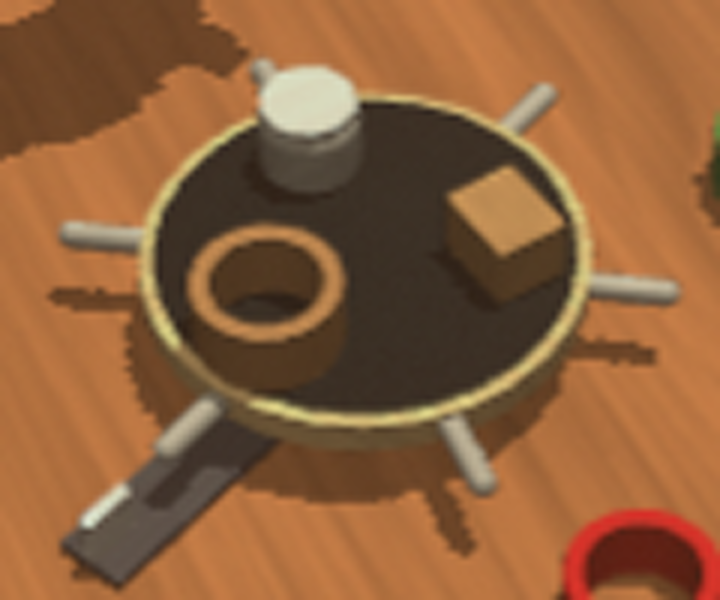

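The side crop shows the roll (267,283) and the front handle (190,425) in line with the fin (106,505). The tin and carton are in place, and the arm is clear. The roll reading has not changed since the draw-back, so I hand in.

```bash
python3 -c "
from station import workorder
print(workorder.close_job())"
```

```text
the job is handed in; nothing more can be done
None
```

I turned the turntable about 117° clockwise by its handles. The roll of tape now stands within about 1° of the pointer fin by my camera measurements, nothing else was disturbed that I could see, the arm is drawn back, and the job is handed in at about 8 s of the 64 s allowed.

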